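Close the bearing shell and hold the solid mandrel in it for pouring

ROBOT

A 6-joint arm with a two-finger parallel gripper is mounted at the origin on a cart in front of the work surface, level with it; the furniture and walls round the work are solid. World frame = base frame: x ahead of the robot, y to its left, z up, the work surface at z = 0. Lengths are in m, angles in degrees, forces in N, time in s.
With the tool pointing down it reaches from about 0.375 to 0.9 m from the base axis. Payload 3.1 kg.
Tool frame: the origin (TCP) lies on the centre line of the jaws, within the pads' length; the fingertips stand 25 mm ahead of it and the grasp point (between the pads) lies 6 mm ahead of it; y points along the fingers, x is the direction in which the jaws open and shut, and the axes are right-handed (so a half turn about y gives the same grasp; the last joint's range is limited). The gripper opens to 87 mm and grips with 3 to 60 N. Pads are 19 mm wide; open, the fingers measure 117 mm over their backs; the gripper's body (75 mm by 190 mm) begins 51 mm behind the grasp point.
Start: joints at [-73.539, 30.224, 82.088, -0, 67.689, -10.227], TCP at [0.281, -0.558, 0.248] pointing down, gripper open.
Joint ranges: [-176.69, 176.69], [-43.24, 126.21], [12.49, 139.97], [-82, 262], [0, 151.66], [-163.58, 163.58]. Speed limits (degrees/s): [159.86, 159.86, 180, 180, 180, 180].

INTERFACE

Orientations are given as a 3x3 rotation matrix whose columns are the frame's x, y, z axes.
In Python, from rig import * gives the robot as it stands.
- The arm moves only by the tool play_rows, never from a script. Its argument "commands" is a list of rows, each a list of 2 entries, a list of its own where there are three numbers: the shift along the world's x, y, z in m, then the turn, a rotation vector about the world's x, y, z in rad. A call has 1 to 10 rows; each row is the pose to reach, as a shift and turn from the pose commanded when the call began; what a row does not reach only later rows make up. A row lasts 1/8 s, in which the tool goes at most 62.5 mm and 10.7 degrees, less where a joint would pass 70% of its speed; a pose out of reach is approached as far as the arm can. A call with a gripper value outside its range is refused whole. "gripper" is the finger opening in m, from 0 to 0.087, set as the call begins (left out, the last holds). The fingers move at their own pace and stop on an object; the grip force is fixed at half the most. Time passes only in rows, so rows that repeat a pose let the fingers close. It gives the time, the measured TCP pose, the force and the opening at its end, in the units of the state.
- read_state(): the state, without advancing time (a new reading comes with each control period).
- capture(name): name is "scene" or "side" or "wrist"; returns a dict with "frame" (400x640x3 uint8, red, green, blue), "depth" (400x640 float32, m along the optical axis (not along the pixel's ray), 0 where there is no reading), "mtx" (3x3 intrinsics, pixels), "cam_to_world" (4x4, takes a point from camera to world coordinates); the wrist camera has in their place "hand_eye" (4x4, takes a point from camera to tool coordinates, whose origin is the TCP and whose axes are the tool frame's). Camera axes: x right, y down, z forward; pixel columns grow to the right and rows downward; lengths in m; the calibration is good to about 2 mm. A picture is of the moment at which its call begins: read the wrist's pose just before it.
- hand_in(): hands the job in, once; it reports no verdict.
The state is a dict: "time_s": time; "joint_positions": joint angles; "qvel": joint speeds; "tau": joint torques, N m; "position": TCP position; "tcp_rot": TCP orientation; "force": force on the tool from outside, world axes, zero at the start; "moment": the same for the moment, N m; "opening": opening from 0.0 (shut) to 1.0 (fully open).
Only numpy, scipy, OpenCV 4.12 (cv2) and the standard library are available. Lean on these libraries where they do the work, as an engineer would, in place of code of your own. Each camera call takes 0.05 s, during which the arm holds its last target. There are 200 camera calls.

TASK

The bearing on the plate is to be lined with white metal: swing its hinged half shell fully shut by the knob, so that the halves meet edge to edge. Then find which of the two look-alike mandrels in the wooden block is the solid one: lift the left-hand mandrel clear of the block, hold it still a moment to feel its weight and put it back in its hole, then lift the right-hand one in the same way. Finish while still holding the heavier mandrel upright in the middle of the closed bore, its lower end more than half-way down but hanging clear of the plate and the walls so that I can pack the dam under it; leave the lighter one standing in the block and everything else where it is.

Things in the scene. Friction and masses are not known exactly. Their poses are not given: they have to be found in the camera images.
- shell_gate (a joint): hinged half of the bearing shell, rad: 0 = shut, edge on edge with the fixed half; grows as it opens, up to 1.6. Vertical hinge; seen from above it opens clockwise, so its knob swings away from the fixed half, towards the robot. Stiff hinge (friction about 0.06 N m), no spring or latch: it stays where it is left.
- gate_hinge (a point): top of the hinge pin, on the vertical hinge axis, 70 mm above the bench and 47 mm from the bore's axis. Its frame is that of the fixed plate: y points from the bore's axis to the hinge, x from the bore's axis to the middle of the fixed half.
- gate_knob (a point): upright wooden knob at the free end of the hinged half, 15 mm diameter, from 52 to 105 mm above the bench, on a 12 mm wide iron arm. This point: on its axis, 85 mm above the bench, 119 mm from the hinge axis. It swings with the hinged half; when shut it stands 72 mm from the bore's axis, opposite the hinge.
- bore_mouth (a point): centre of the bore's mouth on its vertical axis, level with the top of the cast-iron shell, 70 mm above the bench. Closed, the bore is 46 mm in diameter and 60 mm deep down to the flat plate; shell 74 mm over the outside. Axes as for gate_hinge. The plate, 112 x 124 x 10 mm, is bolted to the bench.
- bearing_base: the iron plate with the fixed half shell (and the hinged one on it), bolted down; its origin lies on the bore's axis at the level of the bench, axes as for bore_mouth. A fixed arbor press, 456 mm tall, stands to its left (x 0.34 to 0.58, y 0.22 to 0.34): approach round it. A low toggle clamp with an upright handle (150 mm) stands at x 0.59 to 0.71, y -0.16.
- mandrel_block: drilled hardwood block, 70 x 146 x 34 mm, fixed to the bench, with two holes side by side; origin under its centre at the level of the bench, y along the row of holes (to the left as the robot sees it, give or take 0.25 rad).
- hole_left (a point): centre of the floor of the block's left-hand hole (larger y): 42 mm in diameter, 20 mm deep, flat floor 14 mm above the bench. A mandrel standing in it has its centre 60 mm above this point and stands out 100 mm above the block. The holes are 76 mm apart.
- hole_right (a point): the same for the right-hand hole.
- mandrel_a_center (a point): One of two look-alike mandrels (other: mandrel_b): turned steel bar, 32 mm diameter, 120 mm long, with a fine groove 14 to 18 mm below its top, standing in a hole of the wooden block. This point: its centre, 60 mm above its lower end; z up along the bar. One is solid (about 0.65 kg), the other a capped tube (about 0.3 kg); which one changes from job to job and cannot be seen.
- mandrel_b_center (a point): One of two look-alike mandrels (other: mandrel_a): turned steel bar, 32 mm diameter, 120 mm long, with a fine groove 14 to 18 mm below its top, standing in a hole of the wooden block. This point: its centre, 60 mm above its lower end; z up along the bar. One is solid (about 0.65 kg), the other a capped tube (about 0.3 kg); which one changes from job to job and cannot be seen.
- ball_peen: bystander: ball-peen hammer, 264 mm long, lying on the bench in front of the bearing; its origin is at the centre of its underside
- cold_chisel: bystander: octagonal cold chisel, 160 mm long, lying at the front of the bench; its origin is at the centre of its underside
- oil_can: bystander: pump oil can, 68 mm across, 176 mm tall to the spout, standing at the left, between the drawers and the press; its origin is at the centre of its underside
- scriber_tin: bystander: tin with scribers, 69 mm across, 128 mm tall, standing at the back of the bench; its origin is at the centre of its underside
- c_clamp: bystander: small C-clamp, 118 x 108 x 13 mm, lying at the back right of the bench; its origin is at the centre of its underside
Mind the look-alikes: they are no part of the job. What is shaped like the part that bears mandrel_a_center but blue or red is not meant.

How it is judged:
By the outcome, as a careful person would: the job done as asked, in the order asked, and still so for the second after the job is handed in, while the arm keeps its last pose, push and grip.
It also fails if it takes over 72 s, if anything falls off the work surface, if the arm or the gripper's body presses on something with over 40 N, if the wrist force passes 120 N, or if a joint passes its speed limit or range.

## Working session

There is one attempt and no reset: what is moved stays moved. The work goes in short steps, Python scripts to look and compute and a tool call to move; the robot and the scene stay as the last step left them, time stands still between calls to the robot, and variables do not carry over. Pictures are saved under pics/ and viewed, about 8 in all and at most 12, crops included, and the job is handed in when it is done.

Besides the shell and the picture viewer there is one more tool, called after "Call:" as name(argument=value, ...) on one line, values as JSON. play_rows: Moves the arm, as the interface text tells. Its arguments: {"type":"object","properties":{"commands":{"type":"array"},"gripper":{"type":"number"}},"required":["commands"]}

```bash
mkdir -p pics; cat > h.py <<'E'
from rig import *
import numpy as np, cv2
def save(c,n,crop=None,s=1):
    f=c["frame"][:,:,::-1]
    if crop: f=f[crop[1]:crop[3],crop[0]:crop[2]]
    cv2.imwrite("pics/"+n,cv2.resize(f,None,fx=s,fy=s,interpolation=cv2.INTER_CUBIC))
def cloud(c,T=None):
    d=c["depth"];v,u=np.mgrid[0:d.shape[0],0:d.shape[1]];m=c["mtx"]
    P=np.stack([(u-m[0,2])*d/m[0,0],(v-m[1,2])*d/m[1,1],d],-1)
    T=c["cam_to_world"] if T is None else T
    W=P@T[:3,:3].T+T[:3,3]; W[d==0]=np.nan
    return W
def wristT(s,c):
    T=np.eye(4);T[:3,:3]=s["tcp_rot"];T[:3,3]=s["position"];return T@c["hand_eye"]
E
python3 - <<'E'
from h import *
a=capture("scene");b=capture("side")
np.savez("c0.npz",a=cloud(a),b=cloud(b))
f=np.vstack([a["frame"],b["frame"]])[:,:,::-1]
cv2.imwrite("pics/0.png",cv2.resize(f,(480,600))) 
save(a,"a.png",None,1.25)
save(b,"b.png",None,1.25)
s=read_state();print(s)
for c in(a,b):print(c["cam_to_world"].round(3).tolist(),c["mtx"].round(1).tolist())
E
```

```text
{'time_s': 0.1, 'joint_positions': array([-7.35375032e+01,  3.02735219e+01,  8.21482220e+01, -2.82432346e-03,
        6.76881656e+01, -1.02268643e+01]), 'qvel': array([-0.01131283, -0.08764739, -0.18671176,  0.06397264,  0.07527323,
        0.02027422]), 'tau': array([-1.97452619e-04, -4.40985954e+01, -1.77150983e+01,  6.35277084e-02,
        5.33916685e-02, -4.57465251e-05]), 'position': array([ 0.28056701, -0.55781562,  0.24667526]), 'tcp_rot': array([[ 4.49169308e-01, -5.87350809e-04,  8.93446466e-01],
       [-8.93444648e-01,  1.82671817e-03,  4.49169594e-01],
       [-1.89589502e-03, -9.99998159e-01,  2.95740298e-04]]), 'force': array([ 0.61625458, -1.04874463,  0.89467537]), 'moment': array([-0.03066643, -0.07130509,  0.02833255]), 'opening': 0.9985183009554848}
[[-0.783, -0.449, 0.431, -0.094], [-0.622, 0.555, -0.553, 0.766], [0.009, -0.7, -0.714, 1.138], [0.0, 0.0, 0.0, 1.0]] [[484.1, 0.0, 325.7], [0.0, 484.1, 198.2], [0.0, 0.0, 1.0]]
[[0.98, -0.13, 0.149, 0.307], [-0.198, -0.651, 0.733, -1.067], [0.002, -0.748, -0.664, 0.975], [0.0, 0.0, 0.0, 1.0]] [[386.4, 0.0, 316.8], [0.0, 386.4, 202.0], [0.0, 0.0, 1.0]]
```

View pics/a.png

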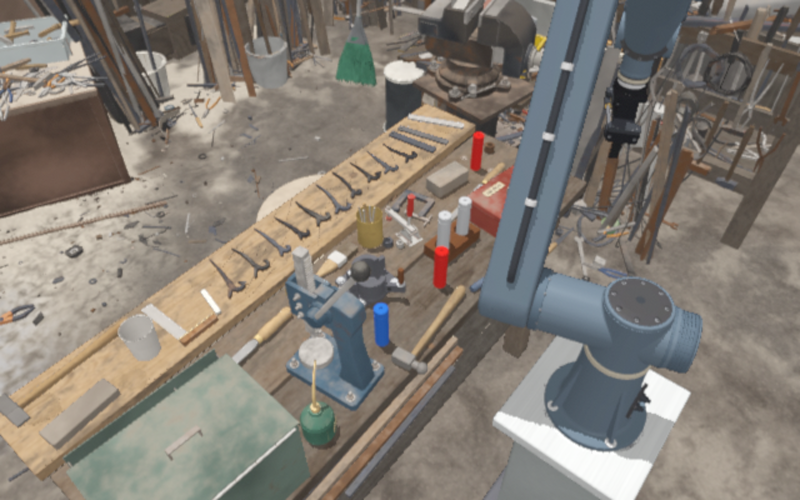

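View pics/b.png

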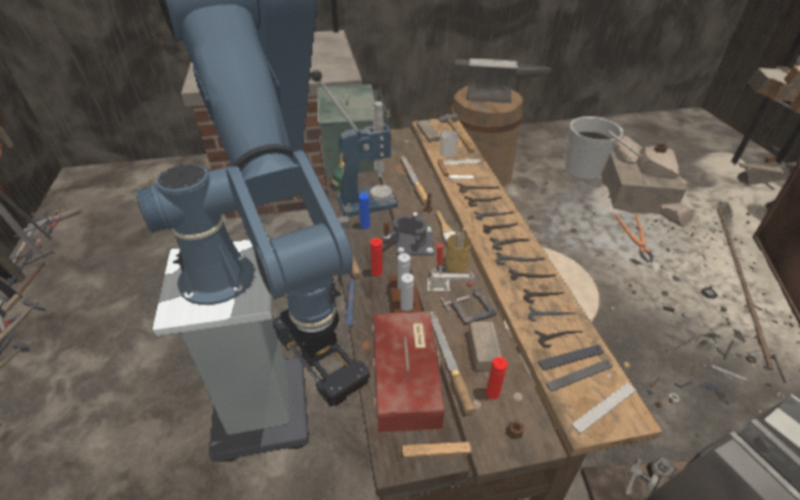

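The grey mandrels stand in the brown block, at about (404,265) and (407,290) in the side view and (444,225) and (463,213) in the scene view. The red and blue ones are decoys. The bearing is at about (370,275) in the scene view and (410,232) in the side view. Next I'll enlarge these areas and measure.

```bash
python3 - <<'E'
from h import *
a=capture("scene");b=capture("side")
A=a["frame"][140:260,255:405,::-1];B=b["frame"][155:260,270:420,::-1]
A=cv2.resize(A,(750,600)[:2])[:, :];A=cv2.resize(a["frame"][145:255,260:400,::-1],(400,314),interpolation=2)
B=cv2.resize(b["frame"][160:255,280:400,::-1],(400,317),interpolation=2)[:314]
cv2.imwrite("pics/1.png",cv2.resize(np.hstack([A,B]),(800,314)))
Z=np.load("c0.npz")
for k,c in(("a",a),("b",b)):
    W=Z[k];x,y,z=W[...,0],W[...,1],W[...,2];f=c["frame"].astype(int)
    roi=(x>.35)&(x<.85)&(y>-.35)&(y<.25)
    grey=(f.max(-1)-f.min(-1)<30)
    m=roi&(z>.127)&(z<.14)&grey
    n,l,st,ce=cv2.connectedComponentsWithStats(m.astype(np.uint8))
    for i in range(1,n):
        if st[i,4]>8:
            p=W[l==i];print(k,st[i],ce[i].round(),np.nanmean(p,0).round(4),p.min(0).round(3),p.max(0).round(3))
    m=roi&(z>.062)&(z<.076)
    n,l,st,ce=cv2.connectedComponentsWithStats(m.astype(np.uint8))
    print("z70")
    for i in range(1,n):
        if st[i,4]>25:
            p=W[l==i];print(k,st[i],ce[i].round(),np.nanmean(p,0).round(4),p.min(0).round(3),p.max(0).round(3))
E
```

```text
a [367 158  10   8  66] [371. 161.] [ 0.5017 -0.2308  0.1333] [ 0.488 -0.248  0.128] [ 0.519 -0.216  0.139]
a [351 169  10  10  70] [355. 173.] [ 0.5092 -0.1552  0.1337] [ 0.496 -0.172  0.127] [ 0.525 -0.139  0.139]
z70
a [377 160  23  19  79] [388. 169.] [ 0.4758 -0.2959  0.0703] [ 0.428 -0.307  0.062] [ 0.525 -0.285  0.076]
a [365 175  10   6  30] [370. 178.] [ 0.4974 -0.2238  0.0687] [ 0.486 -0.236  0.063] [ 0.514 -0.217  0.076]
a [285 177  21   9  68] [295. 182.] [ 0.6726 -0.0577  0.0694] [ 0.654 -0.095  0.062] [ 0.708 -0.043  0.076]
a [350 186  10   7  36] [354. 190.] [ 0.5043 -0.1494  0.0691] [ 0.495 -0.162  0.062] [ 0.521 -0.14   0.076]
a [281 204  22   8  88] [293. 207.] [0.6058 0.0285 0.0693] [0.582 0.009 0.062] [0.626 0.065 0.075]
a [347 211  11   8  39] [352. 215.] [ 0.4467 -0.0562  0.0691] [ 0.436 -0.071  0.062] [ 0.465 -0.049  0.076]
a [285 221  24  11 116] [298. 227.] [0.5407 0.0795 0.0695] [0.524 0.047 0.063] [0.573 0.104 0.076]
a [299 259  12   6  36] [305. 262.] [0.4441 0.1653 0.0696] [0.434 0.148 0.063] [0.461 0.173 0.076]
b [318 202  10   9  69] [323. 206.] [ 0.5104 -0.161   0.1343] [ 0.495 -0.175  0.128] [ 0.526 -0.143  0.139]
b [321 218  10  10  76] [325. 222.] [ 0.5028 -0.2375  0.1349] [ 0.488 -0.251  0.128] [ 0.518 -0.217  0.14 ]
z70
b [314 171  28  21 189] [329. 178.] [0.582  0.0575 0.0703] [ 0.525 -0.013  0.062] [0.627 0.104 0.076]
b [357 197  19   9  60] [365. 202.] [ 0.6785 -0.0999  0.0696] [ 0.654 -0.114  0.063] [ 0.717 -0.073  0.076]
b [296 203  10   7  31] [301. 206.] [ 0.4505 -0.0766  0.0692] [ 0.436 -0.085  0.063] [ 0.468 -0.065  0.076]
b [320 236  10   6  27] [324. 239.] [ 0.4992 -0.2444  0.069 ] [ 0.487 -0.25   0.062] [ 0.515 -0.232  0.075]
```

View pics/1.png

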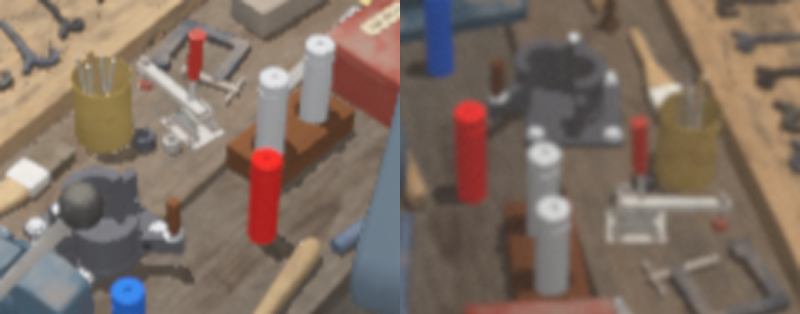

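Call:
play_rows(commands=[[[0.024,0.054,0.0135],[0,0,0.11]],[[0.048,0.108,0.027],[0,0,0.22]],[[0.072,0.161,0.04],[0,0,0.33]],[[0.096,0.215,0.054],[0,0,0.44]],[[0.12,0.269,0.068],[0,0,0.55]],[[0.144,0.323,0.081],[0,0,0.66]],[[0.168,0.377,0.095],[0,0,0.77]],[[0.192,0.43,0.108],[0,0,0.88]],[[0.216,0.484,0.122],[0,0,0.99]],[[0.24,0.538,0.135],[0,0,1.1]]])

```text
time_s: 1.45
position: [0.5212, -0.0185, 0.3831]
tcp_rot: [[1.0, 0.0, 0.001], [-0.001, -0.0, 1.0], [0.0, -1.0, -0.0]]
force: [1.3, -1.0, 0.0]
opening: 1.002
```

```bash
python3 - <<'E'
from h import *
s=read_state();c=capture("wrist")
print(s["time_s"],s["position"],s["tcp_rot"].round(3).tolist(),s["joint_positions"].round(1),c["hand_eye"].round(3).tolist(),c["mtx"][0])
W=cloud(c,wristT(s,c));np.save("w1.npy",W)
save(c,"w1.png",None,1.25)
print(W[::80,::80,:].round(3).tolist())
E
```

```text
1.45 [ 0.52117275 -0.01851402  0.38308493] [[1.0, 0.0, 0.001], [-0.001, -0.0, 1.0], [0.0, -1.0, -0.0]] [-14.3  14.1  85.9  -0.   79.9 -14.2] [[1.0, 0.0, -0.0, 0.0], [0.0, -0.251, 0.968, -0.137], [-0.0, -0.968, -0.251, 0.069], [0.0, 0.0, 0.0, 1.0]] [311.86251921   0.         322.03572594]
[[[-0.63, 0.477, -0.744], [-0.345, 0.477, -0.746], [-0.059, 0.478, -0.748], [0.406, 0.218, 0.023], [0.519, 0.226, -0.001], [0.637, 0.225, -0.001], [0.756, 0.226, -0.002], [0.861, 0.219, 0.017]], [[0.017, 0.116, -0.002], [0.144, 0.115, 0.001], [-0.094, 0.209, -0.745], [0.393, 0.115, -0.002], [0.518, 0.115, 0.002], [0.643, 0.115, 0.0], [0.759, 0.112, 0.02], [0.88, 0.112, 0.019]], [[0.069, 0.0, 0.08], [0.118, -0.009, -0.001], [0.111, -0.04, -0.272], [0.391, -0.007, 0.024], [0.518, -0.009, 0.001], [0.651, -0.01, 0.0], [0.774, -0.008, 0.019], [0.902, -0.008, 0.02]], [[-0.053, -0.151, -0.002], [0.456, 0.02, 0.441], [0.473, 0.017, 0.433], [0.478, -0.009, 0.366], [0.518, -0.144, 0.019], [0.66, -0.152, -0.001], [0.792, -0.144, 0.019], [0.586, 0.02, 0.441]], [[0.455, 0.011, 0.464], [0.461, 0.003, 0.452], [0.474, -0.005, 0.44], [0.364, -0.315, -0.002], [0.521, 0.006, 0.457], [0.54, 0.005, 0.456], [0.558, 0.006, 0.456], [0.577, 0.006, 0.456]]]
```

View pics/w1.png

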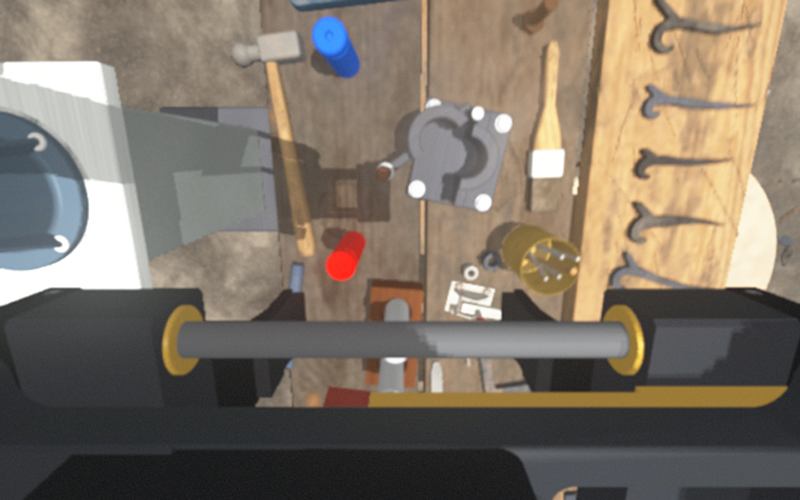

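The wrist view shows the bearing at (456,153), with the fixed half on the right, the hinge at about (477,113), and the knob at (386,170) on the hinged half. The grey mandrels are at about (395,315) and (395,375). Now I'll fit the geometry.

```bash
cat > fit.py <<'E'
from h import *
from scipy.optimize import minimize
def knob(W,lo=.075,hi=.115,box=(.40,.66,-.05,.13)):
    x,y,z=W[...,0],W[...,1],W[...,2]
    m=(x>box[0])&(x<box[1])&(y>box[2])&(y<box[3])&(z>lo)&(z<hi)
    return W[m]
def fit(W,g0=1.0):
    x,y,z=W[...,0],W[...,1],W[...,2]
    B=(x>.48)&(x<.68)&(y>-.04)&(y<.16)
    P=W[B&(z>.066)&(z<.0745)][:,:2]
    K=knob(W)
    def cost(p):
        cx,cy,th,g=p;c,s=np.cos(th),np.sin(th)
        q=(P-[cx,cy])@np.array([[c,-s],[s,c]])   # to plate frame
        def dist(q,sg):
            r=np.hypot(*q.T);d=np.maximum(np.maximum(23-r*1e3,r*1e3-37),0);return np.hypot(d,np.maximum(-sg*q[:,0]*1e3,0))
        h=np.array([0,.047]);R=np.array([[np.cos(g),-np.sin(g)],[np.sin(g),np.cos(g)]])
        q2=(q-h)@R.T+h   # undo clockwise rotation g
        d=np.minimum(dist(q,1),dist(q2,-1))
        # also hinge pin boss
        d=np.minimum(d,np.maximum(np.hypot(*(q-h).T)*1e3-8,0))
        return np.mean(np.minimum(d,6)**2)
    m0=P.mean(0);best=None
    for dx in(-.02,0,.02):
        for dy in(-.02,0,.02):
          for th in(-.4,-.1,.2):
            for g in (g0-.4,g0,g0+.4):
                r=minimize(cost,[m0[0]+dx,m0[1]+dy,th,g],method="Nelder-Mead",options=dict(initial_simplex=np.array([[m0[0]+dx,m0[1]+dy,th,g]]*5)+np.vstack([np.zeros(4),np.diag([.008,.008,.15,.2])]),maxiter=400))
                if best is None or r.fun<best.fun:best=r
    return best,P,K
def kpos(p,g):
    cx,cy,th,_=p;h=np.array([0,.047]);v=np.array([0,-.119])
    R=lambda a:np.array([[np.cos(a),-np.sin(a)],[np.sin(a),np.cos(a)]])
    return R(th)@(h+R(-g)@v)+[cx,cy]
E
python3 - <<'E'
from fit import *
W=np.load("w1.npy")
b,P,K=fit(W)
print(b.x,b.fun,len(P));print("knob pred",kpos(b.x,b.x[3]),"shut",kpos(b.x,0))
print("knob pts",len(K),K.mean(0),K.min(0),K.max(0)); T=K[K[:,2]>.1];print(len(T),T.mean(0))
x,y,z=W[...,0],W[...,1],W[...,2]
pl=W[(x>.46)&(x<.7)&(y>-.06)&(y<.17)&(z>.006)&(z<.014)][:,:2]
r=cv2.minAreaRect((pl*1000).astype(np.float32));print("plate",r)
im=np.zeros((440,480,3),np.uint8)
for p,col in((pl,(90,90,90)),(P,(0,255,255)),(K[:,:2],(0,0,255))):
    for q in p: cv2.circle(im,(int((q[0]-.44)*2000)//1,int((.17-q[1])*2000)),1,col,-1)
def px(q):return (int((q[0]-.44)*2000),int((.17-q[1])*2000))
cv2.circle(im,px(b.x),46,(0,255,0),1);cv2.circle(im,px(b.x),74,(0,255,0),1)
th=b.x[2];cv2.circle(im,px(b.x[:2]+.047*np.array([-np.sin(th),np.cos(th)])),8,(255,0,255),2)
cv2.circle(im,px(kpos(b.x,b.x[3])),15,(255,0,0),1)
cv2.imwrite("pics/f1.png",im)
E
```

```text
[ 0.59275051  0.04520301 -0.27564289  0.74317494] 0.37034351677322586 1560
knob pred [0.50421514 0.02802841] shut [ 0.57315459 -0.02407902]
knob pts 177 [0.53148425 0.04849579 0.09334503] [0.49357681 0.02175594 0.07500018] [0.60788526 0.09675577 0.10556686]
90 [0.501185   0.0296892  0.10279795]
plate ((580.3966064453125, 54.57197952270508), (239.58258056640625, 229.39097595214844), 0.33300653100013733)
```

View pics/f1.png

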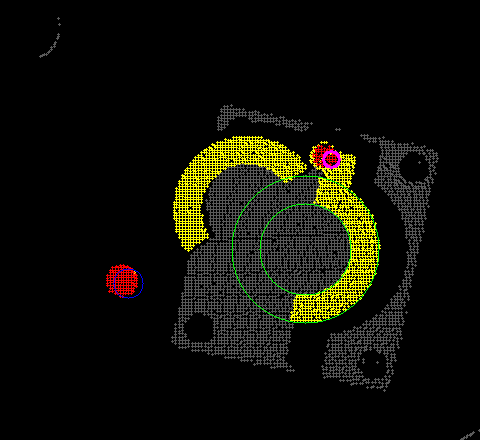

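```bash
python3 - <<'E'
from h import *
W=np.load("w1.npy");Z=np.load("c0.npz")
def hi(n,x0,x1,y0,y1):
    for k,w in(("w",W),("a",Z["a"]),("b",Z["b"])):
        x,y,z=w[...,0],w[...,1],w[...,2];m=(x>x0)&(x<x1)&(y>y0)&(y<y1)&(z>.05)&(z<.2)
        p=w[m]
        if len(p):t=p[p[:,2]>np.percentile(p[:,2],80)];print(n,k,len(p),"zmax",np.percentile(p[:,2],99).round(3),"ext",p.min(0).round(3),p.max(0).round(3),"top",t.mean(0).round(3))
hi("tin",.64,.76,-.13,-.03)
hi("red",.42,.475,-.10,-.03);hi("blue",.41,.475,.13,.19);hi("clamp",.57,.73,-.21,-.13)
hi("mandrels",.48,.535,-.27,-.12)
T=W[(W[...,2]>.098)&(W[...,2]<.108)&(W[...,0]>.48)&(W[...,0]<.52)&(W[...,1]>0)&(W[...,1]<.06)]
print(cv2.minEnclosingCircle((T[:,:2]*1000).astype(np.float32)))
E
```

```text
tin w 1509 zmax 0.127 ext [ 0.656 -0.111  0.05 ] [ 0.724 -0.043  0.129] top [ 0.693 -0.07   0.108]
tin a 415 zmax 0.125 ext [ 0.654 -0.113  0.05 ] [ 0.726 -0.04   0.135] top [ 0.69  -0.07   0.106]
tin b 369 zmax 0.129 ext [ 0.654 -0.114  0.05 ] [ 0.722 -0.04   0.131] top [ 0.687 -0.076  0.106]
red w 690 zmax 0.121 ext [ 0.439 -0.083  0.051] [ 0.471 -0.05   0.122] top [ 0.454 -0.066  0.12 ]
red a 233 zmax 0.124 ext [ 0.435 -0.079  0.05 ] [ 0.468 -0.047  0.124] top [ 0.452 -0.063  0.121]
red b 186 zmax 0.125 ext [ 0.436 -0.085  0.051] [ 0.468 -0.052  0.128] top [ 0.452 -0.068  0.123]
blue w 997 zmax 0.121 ext [0.438 0.14  0.051] [0.47  0.172 0.122] top [0.454 0.156 0.121]
blue a 268 zmax 0.123 ext [0.434 0.141 0.05 ] [0.467 0.175 0.124] top [0.451 0.156 0.121]
blue b 152 zmax 0.125 ext [0.435 0.137 0.051] [0.467 0.175 0.127] top [0.452 0.153 0.122]
clamp w 44 zmax 0.089 ext [ 0.61  -0.149  0.05 ] [ 0.622 -0.14   0.09 ] top [ 0.615 -0.141  0.087]
clamp a 114 zmax 0.153 ext [ 0.599 -0.161  0.052] [ 0.697 -0.135  0.153] top [ 0.608 -0.147  0.148]
clamp b 104 zmax 0.154 ext [ 0.6   -0.172  0.05 ] [ 0.702 -0.138  0.154] top [ 0.608 -0.15   0.151]
mandrels w 636 zmax 0.135 ext [ 0.49  -0.232  0.05 ] [ 0.528 -0.142  0.135] top [ 0.509 -0.192  0.123]
mandrels a 500 zmax 0.139 ext [ 0.486 -0.248  0.05 ] [ 0.526 -0.138  0.139] top [ 0.507 -0.192  0.135]
mandrels b 428 zmax 0.139 ext [ 0.486 -0.252  0.051] [ 0.526 -0.143  0.141] top [ 0.506 -0.2    0.137]
((500.9896240234375, 29.6206111907959), 7.922374725341797)
```

Call:
play_rows(commands=[[[-0.003,0.008,-0.03],[0,0,-0.17]],[[-0.007,0.017,-0.06],[0,0,-0.34]],[[-0.01,0.025,-0.095],[0,0,-0.51]],[[-0.013,0.033,-0.13],[0,0,-0.68]],[[-0.017,0.042,-0.165],[0,0,-0.85]],[[-0.02,0.05,-0.195],[0,0,-1.02]],[[-0.02,0.05,-0.225],[0,0,-1.02]],[[-0.02,0.05,-0.255],[0,0,-1.02]],[[-0.02,0.05,-0.284],[0,0,-1.02]],[[-0.02,0.05,-0.284],[0,0,-1.02]]])

```text
time_s: 2.75
position: [0.4991, 0.0296, 0.0968]
tcp_rot: [[0.519, -0.005, 0.855], [-0.855, 0.001, 0.519], [-0.003, -1.0, -0.004]]
force: [-0.2, -0.1, 0.0]
opening: 1.004
```

Call:
play_rows(commands=[[[0,0,0],[0,0,0]],[[0,0,0],[0,0,0]],[[0,0,0],[0,0,0]],[[0,0,0],[0,0,0]]], gripper=0)

```text
time_s: 3.25
position: [0.501, 0.0296, 0.0992]
tcp_rot: [[0.519, 0.001, 0.855], [-0.855, -0.0, 0.519], [0.001, -1.0, 0.001]]
force: [-1.0, -0.8, 0.3]
opening: 0.633
```

Call:
play_rows(commands=[[[0,0,0],[0,0,0]],[[0,0,0],[0,0,0]],[[0,0,0],[0,0,0]],[[0,0,0],[0,0,0]],[[0,0,0],[0,0,0]],[[0,0,0],[0,0,0]]])

```text
time_s: 4.0
position: [0.5007, 0.0296, 0.0985]
tcp_rot: [[0.519, -0.0, 0.855], [-0.855, -0.0, 0.519], [-0.0, -1.0, -0.0]]
force: [-0.3, -0.6, -0.7]
opening: 0.164
```

```bash
python3 - <<'E'
import numpy as np
h=np.array([.6024,.0912]);k=np.array([.501,.030]);v=k-h;L=np.hypot(*v);print(L)
s=np.array([.5781,-.0253])-h;G=np.arctan2(s[1],s[0])-np.arctan2(v[1],v[0]);print(G)
for i in range(1,14):
    g=min(i*.07,.91);a=np.arctan2(v[1],v[0])+g;p=h+.1185*np.array([np.cos(a),np.sin(a)]);print(i,g,(p-k).round(4))
E
```

```text
0.11843732519776022
0.8221350826011953
1 0.07 [ 0.0045 -0.007 ]
2 0.14 [ 0.0095 -0.0136]
3 0.21000000000000002 [ 0.0149 -0.0198]
4 0.28 [ 0.0208 -0.0257]
5 0.35000000000000003 [ 0.0271 -0.0311]
6 0.42000000000000004 [ 0.0337 -0.0361]
7 0.49000000000000005 [ 0.0407 -0.0406]
8 0.56 [ 0.048  -0.0446]
9 0.6300000000000001 [ 0.0555 -0.048 ]
10 0.7000000000000001 [ 0.0633 -0.051 ]
11 0.77 [ 0.0712 -0.0534]
12 0.8400000000000001 [ 0.0793 -0.0552]
13 0.91 [ 0.0875 -0.0565]
```

Call:
play_rows(commands=[[[0.0045,-0.007,0],[0,0,0.07]],[[0.0095,-0.0136,0],[0,0,0.14]],[[0.0149,-0.0198,0],[0,0,0.21]],[[0.0208,-0.0257,0],[0,0,0.28]],[[0.0271,-0.0311,0],[0,0,0.35]],[[0.0337,-0.0361,0],[0,0,0.42]],[[0.0407,-0.0406,0],[0,0,0.49]],[[0.048,-0.0446,0],[0,0,0.56]],[[0.0555,-0.048,0],[0,0,0.63]],[[0.0633,-0.051,0],[0,0,0.7]]])

```text
time_s: 5.25
position: [0.564, -0.0211, 0.0985]
tcp_rot: [[0.948, -0.001, 0.317], [-0.317, 0.001, 0.948], [-0.001, -1.0, 0.001]]
force: [1.0, 1.2, 1.3]
opening: 0.165
```

Call:
play_rows(commands=[[[0.004,-0.0013,0],[0,0,0.04]],[[0.008,-0.0024,0],[0,0,0.07]],[[0.012,-0.0033,0],[0,0,0.1]],[[0.014,-0.0038,0],[0,0,0.12]],[[0.016,-0.0042,0],[0,0,0.12]],[[0.016,-0.0042,0],[0,0,0.12]]])

```text
time_s: 6.0
position: [0.5717, -0.0232, 0.0983]
tcp_rot: [[0.979, -0.019, 0.203], [-0.203, 0.005, 0.979], [-0.019, -1.0, 0.001]]
force: [-14.5, 3.6, 13.9]
opening: 0.164
```

```bash
python3 - <<'E'
from h import *
s=read_state();c=capture("wrist")
W=cloud(c,wristT(s,c));np.save("w2.npy",W)
save(c,"w2.png",None,1.25)
print(s["force"],s["moment"],s["position"])
E
```

```text
[-14.456103     3.57873605  13.87676598] [ 0.46783001  2.15096245 -0.15981959] [ 0.57171744 -0.02318377  0.09829669]
```

View pics/w2.png

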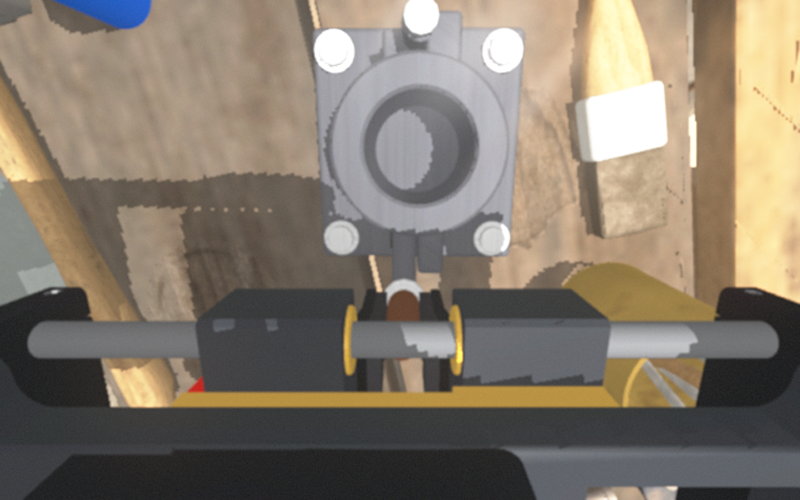

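The bore now looks like a full, closed ring centred at (420,146), with the knob between the fingers at (403,300). I'll check the seam numerically.

```bash
python3 - <<'E'
from fit import *
from scipy.optimize import least_squares
W=np.load("w2.npy");x,y,z=W[...,0],W[...,1],W[...,2]
m=(np.hypot(x-.593,y-.045)<.045)&(z>.064)&(z<.076)
img=(m).astype(np.uint8)*255
P=W[m]
print(len(P),P.mean(0),np.median(P[:,2]))
# inner/outer edges by angle
c=np.array([.5928,.0452])
def edges(c):
    r=np.hypot(*(P[:,:2]-c).T);a=np.arctan2(P[:,1]-c[1],P[:,0]-c[0]);o=[]
    for k in range(24):
        s=(a>-np.pi+k*np.pi/12)&(a<=-np.pi+(k+1)*np.pi/12)
        if s.sum()>10:o.append((-172.5+15*k,np.percentile(r[s],1)*1e3,np.percentile(r[s],98)*1e3))
    return np.array(o)
o=edges(c)
for col,R in((1,23),):
    A=np.deg2rad(o[:,0]);
    for nm,sel in(("all",o[:,0]<999),("fixed",abs((o[:,0]+12+180)%360-180)<75),("gate",abs((o[:,0]+12)%360-180)<75)):
        X=o[sel,col]*np.cos(A[sel]);Y=o[sel,col]*np.sin(A[sel])
        f=least_squares(lambda p:np.hypot(X-p[0],Y-p[1])-p[2],[0,0,23]);print(nm,f.x.round(2),abs(f.fun).max().round(2))
print(o.round(1).tolist())
E
```

```text
11473 [0.59397067 0.04999518 0.0697815 ] 0.06984281968313846
all [-0.27  0.17 22.91] 0.07
fixed [-0.32  0.19 22.95] 0.06
gate [-0.34  0.18 22.85] 0.06
[[-172.5, 23.1, 36.9], [-157.5, 23.1, 36.8], [-142.5, 23.1, 36.9], [-127.5, 22.9, 36.7], [-112.5, 22.9, 36.7], [-97.5, 22.8, 36.6], [-82.5, 22.7, 36.4], [-67.5, 22.7, 36.3], [-52.5, 22.6, 36.4], [-37.5, 22.5, 36.4], [-22.5, 22.6, 36.3], [-7.5, 22.7, 36.5], [7.5, 22.6, 36.4], [22.5, 22.7, 36.6], [37.5, 22.8, 36.6], [52.5, 22.9, 43.3], [67.5, 23.0, 44.5], [82.5, 23.1, 44.4], [97.5, 23.1, 36.9], [112.5, 23.2, 37.0], [127.5, 23.2, 36.9], [142.5, 23.2, 37.0], [157.5, 23.2, 36.9], [172.5, 23.2, 37.0]]
```

Call:
play_rows(commands=[[[-0.003,0.0005,0],[0,0,0]],[[-0.006,0.001,0],[0,0,0]],[[-0.006,0.001,0],[0,0,0]]])

```text
time_s: 6.42
position: [0.5714, -0.0232, 0.0984]
tcp_rot: [[0.979, -0.006, 0.204], [-0.204, 0.003, 0.979], [-0.006, -1.0, 0.001]]
force: [-5.1, 3.7, 5.5]
opening: 0.161
```

Call:
play_rows(commands=[[[-0.006,0,0],[0,0,0]],[[-0.006,0,0],[0,0,0]],[[-0.006,0,0],[0,0,0]],[[-0.006,0,0],[0,0,0]]], gripper=0.06)

```text
time_s: 6.92
position: [0.5685, -0.0249, 0.0985]
tcp_rot: [[0.979, 0.001, 0.204], [-0.204, -0.0, 0.979], [0.001, -1.0, -0.0]]
force: [-0.8, -0.3, -0.0]
opening: 0.537
```

Call:
play_rows(commands=[[[0,0,0.03],[0,0,0]],[[0,0,0.07],[0,0,0]],[[0,-0.02,0.11],[0,0,0]],[[0,-0.03,0.15],[0,0,0]],[[0,-0.03,0.15],[0,0,0]],[[0,-0.03,0.15],[0,0,0]]], gripper=0.07)

```text
time_s: 7.68
position: [0.5675, -0.0544, 0.248]
tcp_rot: [[0.979, -0.001, 0.204], [-0.204, 0.0, 0.979], [-0.001, -1.0, 0.0]]
force: [-0.3, 0.8, 0.2]
opening: 0.804
```

```bash
cat > ring.py <<'E'
from fit import *
from scipy.optimize import least_squares
def ring(W):
    x,y,z=W[...,0],W[...,1],W[...,2]
    P=W[(np.hypot(x-.5925,y-.0454)<.045)&(z>.064)&(z<.076)]
    c=np.array([.5925,.0454]);r=np.hypot(*(P[:,:2]-c).T)*1e3;a=np.arctan2(P[:,1]-c[1],P[:,0]-c[0]);o=[]
    for k in range(24):
        s=(a>-np.pi+k*np.pi/12)&(a<=-np.pi+(k+1)*np.pi/12)
        if s.sum()>10:o.append((-172.5+15*k,np.percentile(r[s],1)))
    o=np.array(o);A=np.deg2rad(o[:,0])
    for nm,sel in(("all",o[:,0]<999),("fixed",abs((o[:,0]+12+180)%360-180)<75),("gate",abs((o[:,0]+12)%360-180)<75)):
        X=o[sel,1]*np.cos(A[sel]);Y=o[sel,1]*np.sin(A[sel])
        f=least_squares(lambda p:np.hypot(X-p[0],Y-p[1])-p[2],[0,0,23]);print(nm,len(X),f.x.round(2),abs(f.fun).max().round(2))
E
python3 - <<'E'
from ring import *
s=read_state();c=capture("wrist");print(s["position"],s["time_s"])
W=cloud(c,wristT(s,c));np.save("w3.npy",W);save(c,"w3.png",None,1.25);ring(W)
k=W[(W[...,2]>.098)&(W[...,2]<.108)&(abs(W[...,0]-.572)<.03)&(abs(W[...,1]+.025)<.03)]
if len(k):print(len(k),cv2.minEnclosingCircle((k[:,:2]*1000).astype(np.float32)))
E
```

```text
[ 0.56746746 -0.05444246  0.24803949] 7.675
all 24 [ 0.12 -0.06 23.14] 0.24
fixed 10 [ 0.03 -0.14 23.21] 0.21
gate 10 [-0.05  0.06 23.  ] 0.13
227 ((571.1928100585938, -23.472354888916016), 7.903905391693115)
```

View pics/w3.png

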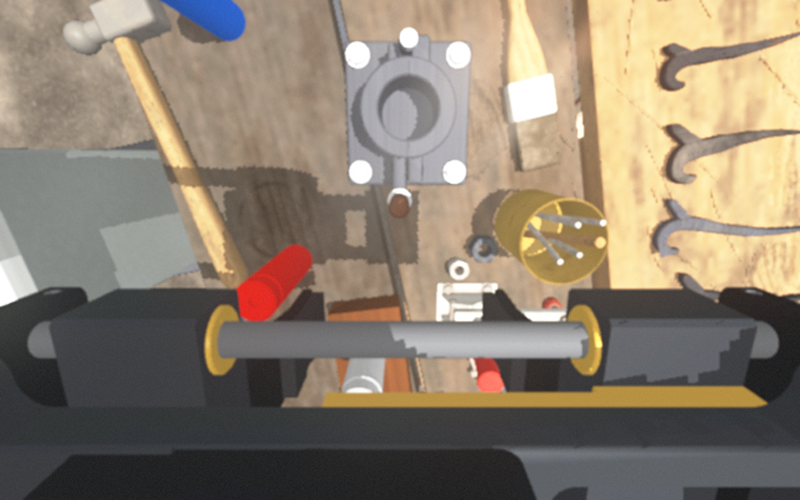

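```bash
python3 - <<'E'
from ring import *
for n in("w2.npy","w3.npy"):
    W=np.load(n);x,y,z=W[...,0],W[...,1],W[...,2]
    d=np.hypot(x-.5925,y-.0454)
    m=((d<.095)&(z>.005)&(z<.075)).astype(np.uint8)
    k=W[(z>.0725)&(z<.095)&(d>.04)&(d<.06)&(y>.07)]
    if len(k):
        q=np.median(k,0);print("pin",len(k),q,"yaw",np.arctan2(-(q[0]-.5925),q[1]-.0454))
    p=W[(d<.095)&(z>.006)&(z<.013)][:,:2]
    r=cv2.minAreaRect((p*1000).astype(np.float32));print(r)
    # gap region: top-height map in polar about bore near knob side seam
    t=W[(d>.024)&(d<.036)&(z>.0)];a=np.arctan2(t[:,1]-.0454,t[:,0]-.5925)
    lo=[(int(np.rad2deg(A)),np.percentile(t[(abs(a-A)<.02),2],5).round(3)) for A in np.deg2rad(np.arange(-135,-60,3))];print(lo)
E
```

```text
pin 643 [0.60188821 0.0906458  0.07569892] yaw -0.20459037740609753
((611.4017333984375, 41.50749206542969), (123.21756744384766, 151.10647583007812), 77.77622985839844)
[(-135, np.float64(0.069)), (-132, np.float64(0.069)), (-129, np.float64(0.069)), (-126, np.float64(0.069)), (-123, np.float64(0.069)), (-119, np.float64(0.069)), (-117, np.float64(0.069)), (-114, np.float64(0.069)), (-111, np.float64(0.069)), (-108, np.float64(0.069)), (-105, np.float64(0.069)), (-102, np.float64(0.069)), (-99, np.float64(0.069)), (-96, np.float64(0.069)), (-93, np.float64(0.069)), (-90, np.float64(0.069)), (-87, np.float64(0.069)), (-84, np.float64(0.069)), (-81, np.float64(0.069)), (-78, np.float64(0.069)), (-75, np.float64(0.069)), (-72, np.float64(0.069)), (-69, np.float64(0.069)), (-66, np.float64(0.069)), (-63, np.float64(0.069))]
pin 176 [0.6022525  0.09119106 0.0755681 ] yaw -0.20984288207932458
((611.6203002929688, 41.86786651611328), (122.16912841796875, 150.4142608642578), 78.25045013427734)
[(-135, np.float64(0.069)), (-132, np.float64(0.069)), (-129, np.float64(0.069)), (-126, np.float64(0.069)), (-123, np.float64(0.069)), (-119, np.float64(0.07)), (-117, np.float64(0.07)), (-114, np.float64(0.069)), (-111, np.float64(0.069)), (-108, np.float64(0.07)), (-105, np.float64(0.069)), (-102, np.float64(0.069)), (-99, np.float64(0.069)), (-96, np.float64(0.069)), (-93, np.float64(0.069)), (-90, np.float64(0.069)), (-87, np.float64(0.069)), (-84, np.float64(0.069)), (-81, np.float64(0.068)), (-78, np.float64(0.069)), (-75, np.float64(0.069)), (-72, np.float64(0.069)), (-69, np.float64(0.069)), (-66, np.float64(0.068)), (-63, np.float64(0.068))]
```

Call:
play_rows(commands=[[[-0.02,-0.035,0],[0,0,0]],[[-0.04,-0.07,0],[0,0,0]],[[-0.058,-0.103,-0.01],[0,0,0]],[[-0.058,-0.103,-0.04],[0,0,0]],[[-0.058,-0.103,-0.07],[0,0,0]],[[-0.058,-0.103,-0.095],[0,0,0]],[[-0.058,-0.103,-0.115],[0,0,0]],[[-0.058,-0.103,-0.131],[0,0,0]],[[-0.058,-0.103,-0.131],[0,0,0]]])

```text
time_s: 8.85
position: [0.5089, -0.1568, 0.1157]
tcp_rot: [[0.979, -0.004, 0.203], [-0.203, 0.002, 0.979], [-0.004, -1.0, 0.001]]
force: [-0.7, -0.2, 0.4]
opening: 0.803
```

Call:
play_rows(commands=[[[0,0,0],[0,0,0]],[[0,0,0],[0,0,0]],[[0,0,0],[0,0,0]],[[0,0,0],[0,0,0]],[[0,0,0],[0,0,0]],[[0,0,0],[0,0,0]],[[0,0,0],[0,0,0]],[[0,0,0],[0,0,0]]], gripper=0)

```text
time_s: 9.85
position: [0.5104, -0.1578, 0.1178]
tcp_rot: [[0.979, 0.001, 0.204], [-0.204, -0.001, 0.979], [0.001, -1.0, -0.0]]
force: [0.7, -0.5, 3.5]
opening: 0.368
```

Call:
play_rows(commands=[[[0,0,0.01],[0,0,0]],[[0,0,0.025],[0,0,0]],[[0,0,0.04],[0,0,0]],[[0,0,0.055],[0,0,0]],[[0,0,0.06],[0,0,0]],[[0,0,0.06],[0,0,0]],[[0,0,0.06],[0,0,0]],[[0,0,0.06],[0,0,0]],[[0,0,0.06],[0,0,0]],[[0,0,0.06],[0,0,0]]])

```text
time_s: 11.1
position: [0.5099, -0.1575, 0.1773]
tcp_rot: [[0.979, -0.0, 0.204], [-0.204, 0.0, 0.979], [-0.0, -1.0, 0.0]]
force: [0.2, 0.4, -3.1]
opening: 0.368
```

Call:
play_rows(commands=[[[0,0,0],[0,0,0]],[[0,0,0],[0,0,0]],[[0,0,0],[0,0,0]],[[0,0,0],[0,0,0]]])

```text
time_s: 11.6
position: [0.51, -0.1576, 0.1776]
tcp_rot: [[0.979, 0.0, 0.204], [-0.204, -0.0, 0.979], [0.0, -1.0, -0.0]]
force: [0.3, 1.0, -2.9]
opening: 0.369
```

Call:
play_rows(commands=[[[0,0,0],[0,0,0]],[[0,0,0],[0,0,0]]])

```text
time_s: 11.85
position: [0.51, -0.1576, 0.1776]
tcp_rot: [[0.979, 0.0, 0.204], [-0.204, 0.0, 0.979], [0.0, -1.0, 0.0]]
force: [1.2, 0.8, -3.2]
opening: 0.365
```

```bash
python3 - <<'E'
from h import *
s=read_state();print(s["force"],s["moment"],s["tau"],s["opening"])
for n in("scene","side"):
    c=capture(n);W=cloud(c);x,y,z=W[...,0],W[...,1],W[...,2]
    for nm,y0,y1 in(("L",-.19,-.125),("R",-.265,-.205)):
        p=W[(x>.47)&(x<.55)&(y>y0)&(y<y1)&(z>.05)&(z<.14)];
        for zz in(.085,.105,.125):
            q=p[abs(p[:,2]-zz)<.012]
            if len(q):print(n,nm,zz,len(q),q.mean(0).round(4),q.min(0).round(3),q.max(0).round(3))
E
```

```text
[ 1.2083336   0.78909094 -3.16053824] [ 0.00349499 -0.07957605 -0.07968118] [ 5.24171428e-04 -4.01173604e+01 -1.39742348e+01  4.45280573e-02
  5.62654808e-02 -1.24978310e-04] 0.3646271921007894
scene L 0.085 51 [ 0.5039 -0.1479  0.0865] [ 0.493 -0.165  0.076] [ 0.524 -0.141  0.097]
scene L 0.105 55 [ 0.5022 -0.1479  0.1051] [ 0.492 -0.163  0.093] [ 0.518 -0.138  0.116]
scene L 0.125 56 [ 0.5028 -0.1476  0.1247] [ 0.493 -0.16   0.114] [ 0.518 -0.14   0.137]
scene R 0.085 27 [ 0.5035 -0.2191  0.0846] [ 0.492 -0.225  0.073] [ 0.515 -0.214  0.097]
scene R 0.105 13 [ 0.5085 -0.2203  0.1016] [ 0.499 -0.226  0.095] [ 0.517 -0.214  0.113]
scene R 0.125 1 [ 0.5117 -0.2229  0.1174] [ 0.512 -0.223  0.117] [ 0.512 -0.223  0.117]
side L 0.085 27 [ 0.503  -0.1677  0.0904] [ 0.493 -0.176  0.079] [ 0.521 -0.153  0.097]
side L 0.105 55 [ 0.5051 -0.1686  0.1052] [ 0.493 -0.176  0.093] [ 0.521 -0.151  0.116]
side L 0.125 56 [ 0.5054 -0.1684  0.1249] [ 0.492 -0.175  0.114] [ 0.521 -0.154  0.136]
side R 0.085 58 [ 0.4998 -0.245   0.086 ] [ 0.487 -0.253  0.073] [ 0.519 -0.229  0.097]
side R 0.105 60 [ 0.5002 -0.244   0.104 ] [ 0.487 -0.252  0.093] [ 0.519 -0.23   0.116]
side R 0.125 88 [ 0.5018 -0.24    0.1284] [ 0.487 -0.251  0.114] [ 0.518 -0.217  0.137]
```

Left mandrel: about 3.1 N, so it is the hollow one. Putting it back.

Call:
play_rows(commands=[[[0,0,-0.012],[0,0,0]],[[0,0,-0.024],[0,0,0]],[[0,0,-0.036],[0,0,0]],[[0,0,-0.046],[0,0,0]],[[0,0,-0.054],[0,0,0]],[[0,0,-0.06],[0,0,0]],[[0,0,-0.06],[0,0,0]],[[0,0,-0.06],[0,0,0]]])

```text
time_s: 12.95
position: [0.5102, -0.1577, 0.1176]
tcp_rot: [[0.979, 0.001, 0.204], [-0.204, -0.0, 0.979], [0.001, -1.0, -0.0]]
force: [0.3, 0.6, -2.9]
opening: 0.368
```

Call:
play_rows(commands=[[[0,0,0],[0,0,0]],[[0,0,0],[0,0,0]],[[0,0,0],[0,0,0]],[[0,0,0],[0,0,0]],[[0,0,0],[0,0,0]],[[0,0,0],[0,0,0]]], gripper=0.07)

```text
time_s: 13.7
position: [0.51, -0.1576, 0.1176]
tcp_rot: [[0.979, 0.0, 0.204], [-0.204, -0.0, 0.979], [0.0, -1.0, -0.0]]
force: [0.3, 0.2, 0.1]
opening: 0.8
```

Call:
play_rows(commands=[[[0,0,0.02],[0,0,0]],[[0,0,0.05],[0,0,0]],[[0,0,0.07],[0,0,0]],[[-0.003,-0.038,0.07],[0,0,0]],[[-0.007,-0.077,0.07],[0,0,0]],[[-0.007,-0.077,0.05],[0,0,0]],[[-0.007,-0.077,0.025],[0,0,0]],[[-0.007,-0.077,0.01],[0,0,0]],[[-0.007,-0.077,0],[0,0,0]],[[-0.007,-0.077,0],[0,0,0]]])

```text
time_s: 14.95
position: [0.5029, -0.2343, 0.117]
tcp_rot: [[0.979, -0.001, 0.203], [-0.203, 0.001, 0.979], [-0.001, -1.0, 0.0]]
force: [0.1, -0.3, -0.5]
opening: 0.802
```

```bash
python3 - <<'E'
from h import *
s=read_state();print(s["position"],s["force"],s["opening"])
for n in("scene","side"):
    c=capture(n);W=cloud(c);x,y,z=W[...,0],W[...,1],W[...,2]
    for nm,y0,y1 in(("L",-.19,-.125),("R",-.265,-.205)):
        p=W[(x>.47)&(x<.55)&(y>y0)&(y<y1)&(z>.04)&(z<.145)];
        for zz in(.06,.085,.105,.132):
            q=p[abs(p[:,2]-zz)<.012]
            if len(q):print(n,nm,zz,len(q),q.mean(0).round(4),q.min(0).round(3),q.max(0).round(3))
E
```

```text
[ 0.50286125 -0.23426142  0.11704568] [ 0.14886815 -0.34180628 -0.46562184] 0.8017146800970519
scene L 0.06 56 [ 0.5034 -0.1467  0.0601] [ 0.493 -0.16   0.049] [ 0.519 -0.139  0.072]
scene L 0.085 59 [ 0.5027 -0.1486  0.0854] [ 0.493 -0.166  0.074] [ 0.525 -0.139  0.097]
scene L 0.105 55 [ 0.5028 -0.1476  0.1045] [ 0.492 -0.166  0.093] [ 0.519 -0.139  0.116]
scene L 0.132 86 [ 0.5066 -0.1534  0.132 ] [ 0.492 -0.173  0.121] [ 0.526 -0.138  0.139]
scene R 0.06 40 [ 0.5014 -0.2206  0.0613] [ 0.489 -0.229  0.048] [ 0.516 -0.214  0.072]
scene R 0.085 37 [ 0.5096 -0.2234  0.0868] [ 0.491 -0.243  0.074] [ 0.544 -0.215  0.097]
scene R 0.105 64 [ 0.5217 -0.2291  0.1053] [ 0.495 -0.248  0.093] [ 0.544 -0.214  0.117]
scene R 0.132 56 [ 0.5275 -0.2304  0.1307] [ 0.499 -0.251  0.12 ] [ 0.547 -0.214  0.143]
side L 0.06 16 [ 0.4956 -0.163   0.0616] [ 0.492 -0.17   0.05 ] [ 0.5   -0.156  0.072]
side L 0.085 16 [ 0.4998 -0.1655  0.0851] [ 0.493 -0.171  0.075] [ 0.521 -0.153  0.096]
side L 0.105 29 [ 0.5059 -0.1693  0.1024] [ 0.493 -0.175  0.093] [ 0.521 -0.157  0.112]
side R 0.06 50 [ 0.4995 -0.2447  0.06  ] [ 0.487 -0.25   0.049] [ 0.515 -0.231  0.072]
side R 0.085 53 [ 0.5015 -0.2456  0.0858] [ 0.486 -0.253  0.073] [ 0.539 -0.231  0.097]
side R 0.105 75 [ 0.5075 -0.2453  0.1055] [ 0.487 -0.254  0.093] [ 0.541 -0.227  0.116]
side R 0.132 115 [ 0.5113 -0.2411  0.1327] [ 0.488 -0.255  0.121] [ 0.548 -0.22   0.143]
```

The left mandrel is upright in its hole with its top at about 0.134 again. Gripping the right one.

Call:
play_rows(commands=[[[0,0,0],[0,0,0]],[[0,0,0],[0,0,0]],[[0,0,0],[0,0,0]],[[0,0,0],[0,0,0]],[[0,0,0],[0,0,0]],[[0,0,0],[0,0,0]],[[0,0,0],[0,0,0]],[[0,0,0],[0,0,0]]], gripper=0)

```text
time_s: 16.05
position: [0.5034, -0.2348, 0.1177]
tcp_rot: [[0.979, 0.001, 0.204], [-0.204, -0.001, 0.979], [0.001, -1.0, -0.0]]
force: [1.7, -0.3, 1.3]
opening: 0.365
```

Call:
play_rows(commands=[[[0,0,0.01],[0,0,0]],[[0,0,0.025],[0,0,0]],[[0,0,0.04],[0,0,0]],[[0,0,0.055],[0,0,0]],[[0,0,0.06],[0,0,0]],[[0,0,0.06],[0,0,0]],[[0,0,0.06],[0,0,0]],[[0,0,0.06],[0,0,0]],[[0,0,0.06],[0,0,0]],[[0,0,0.06],[0,0,0]]])

```text
time_s: 17.3
position: [0.503, -0.2345, 0.1773]
tcp_rot: [[0.979, -0.0, 0.204], [-0.204, 0.0, 0.979], [-0.0, -1.0, 0.0]]
force: [-0.1, 0.6, -5.7]
opening: 0.37
```

Call:
play_rows(commands=[[[0,0,0],[0,0,0]],[[0,0,0],[0,0,0]],[[0,0,0],[0,0,0]],[[0,0,0],[0,0,0]],[[0,0,0],[0,0,0]],[[0,0,0],[0,0,0]]])

```text
time_s: 18.05
position: [0.503, -0.2346, 0.1776]
tcp_rot: [[0.979, -0.0, 0.204], [-0.204, 0.0, 0.979], [-0.0, -1.0, 0.0]]
force: [-0.1, -0.4, -6.1]
opening: 0.37
```

Right mandrel: about 6.1 N, so this is the solid one. Next I'll measure how it sits in the grip, using a fixed-radius cylinder fit from both cameras.

```bash
cat > cyl.py <<'E'
from h import *
from scipy.optimize import least_squares
def cyl(x0,y0,z0,z1,R=.016):
    cs=[capture(n) for n in("scene","side")]
    out=[]
    for c in cs:
        W=cloud(c);d=np.hypot(W[...,0]-x0,W[...,1]-y0)
        out.append(W[(d<.022)&(W[...,2]>z0)&(W[...,2]<z1)])
    for nm,P in(("scene",out[0]),("side",out[1]),("both",np.vstack(out))):
        if len(P)<20: print(nm,len(P));continue
        zm=(z0+z1)/2
        f=least_squares(lambda p:(np.hypot(P[:,0]-p[0]-p[2]*(P[:,2]-zm),P[:,1]-p[1]-p[3]*(P[:,2]-zm))-R),[x0,y0,0,0],loss="soft_l1",f_scale=.002)
        print(nm,len(P),"c",f.x[:2].round(4),"tilt",f.x[2:].round(3),"zlow",np.percentile(P[:,2],1).round(4),"res",np.abs(f.fun).mean().round(4))
E
python3 -c "
from cyl import *
s=read_state();print(s['position'])
cyl(.503,-.2346,.078,.145);print('left');cyl(.510,-.1576,.05,.127)"
```

```text
[ 0.5030221  -0.23457328  0.17755147]
scene 114 c [ 0.5018 -0.2342] tilt [-0.029 -0.008] zlow 0.079 res 0.0017
side 151 c [ 0.502  -0.2328] tilt [-0.002 -0.007] zlow 0.0796 res 0.001
both 265 c [ 0.5021 -0.2333] tilt [-0.008 -0.008] zlow 0.0791 res 0.0014
left
scene 174 c [ 0.5091 -0.1582] tilt [-0.01 -0.01] zlow 0.0526 res 0.0014
side 20 c [ 0.5107 -0.1594] tilt [ 0.053 -0.021] zlow 0.0518 res 0.0009
both 194 c [ 0.5091 -0.1583] tilt [-0.005 -0.008] zlow 0.0516 res 0.0014
```

Call:
play_rows(commands=[[[0,0,0.02],[0,0,0]],[[0,0,0.05],[0,0,0]],[[0,0,0.075],[0,0,0]],[[0.005,0.015,0.09],[0,0,0]],[[0.016,0.05,0.09],[0,0,0]],[[0.029,0.09,0.09],[0,0,0]],[[0.043,0.135,0.09],[0,0,0]],[[0.058,0.18,0.09],[0,0,0]],[[0.072,0.225,0.09],[0,0,0]],[[0.083,0.26,0.09],[0,0,0]]])

```text
time_s: 19.5
position: [0.5855, 0.0288, 0.2669]
tcp_rot: [[0.979, -0.002, 0.202], [-0.202, 0.001, 0.979], [-0.002, -1.0, 0.001]]
force: [1.3, -0.8, -6.0]
opening: 0.368
```

Call:
play_rows(commands=[[[0.005,0.015,0],[0,0,0]],[[0.0065,0.0196,0],[0,0,0]],[[0.0065,0.0196,0],[0,0,0]],[[0.0065,0.0196,0],[0,0,0]],[[0.0065,0.0196,0],[0,0,0]]])

```text
time_s: 20.12
position: [0.5924, 0.044, 0.2676]
tcp_rot: [[0.979, -0.0, 0.205], [-0.205, -0.0, 0.979], [-0.0, -1.0, -0.0]]
force: [0.2, -0.4, -5.4]
opening: 0.367
```

```bash
python3 - <<'E'
from cyl import *
s=read_state();p=s['position'];print(p,s["force"],s["opening"],s["time_s"])
cyl(.5925,.0455,.155,.235)
# bore from fixed cams: rim ring at z~.07
from scipy.optimize import least_squares
for n in("scene","side"):
    c=capture(n);W=cloud(c);x,y,z=W[...,0],W[...,1],W[...,2]
    q=W[(np.hypot(x-.5925,y-.0454)<.043)&(z>.066)&(z<.075)]
    r=np.hypot(q[:,0]-.5925,q[:,1]-.0454);print(n,len(q),r.min(),r.max(),q.mean(0))
    lo=W[(np.hypot(x-.5925,y-.0454)<.045)&(z>.03)&(z<.066)]
    r=least_squares(lambda t:np.minimum(abs(np.hypot(lo[:,0]-t[0],lo[:,1]-t[1])-.037),abs(np.hypot(lo[:,0]-t[0],lo[:,1]-t[1])-.023)),[.5925,.0454],loss="soft_l1",f_scale=.001);print("walls",len(lo),r.x.round(4))
s=read_state();c=capture("wrist");save(c,"w4.png",None,1.25)
E
```

```text
[0.59238448 0.04397748 0.26757373] [ 0.2376627  -0.35710441 -5.39191717] 0.36660024338396485 20.125
scene 197 c [0.5917 0.0443] tilt [0.006 0.002] zlow 0.1677 res 0.0014
side 142 c [0.5913 0.046 ] tilt [-0.013 -0.011] zlow 0.1696 res 0.0015
both 339 c [0.5917 0.045 ] tilt [-0.002 -0.003] zlow 0.1681 res 0.0015
scene 137 0.019651826470926247 0.0405620030287189 [0.58752603 0.03288733 0.070126  ]
walls 178 [0.5936 0.0449]
side 129 0.018604160601632388 0.042955853324456665 [0.59124463 0.04681941 0.07146601]
walls 137 [0.5908 0.0497]
```

View pics/w4.png

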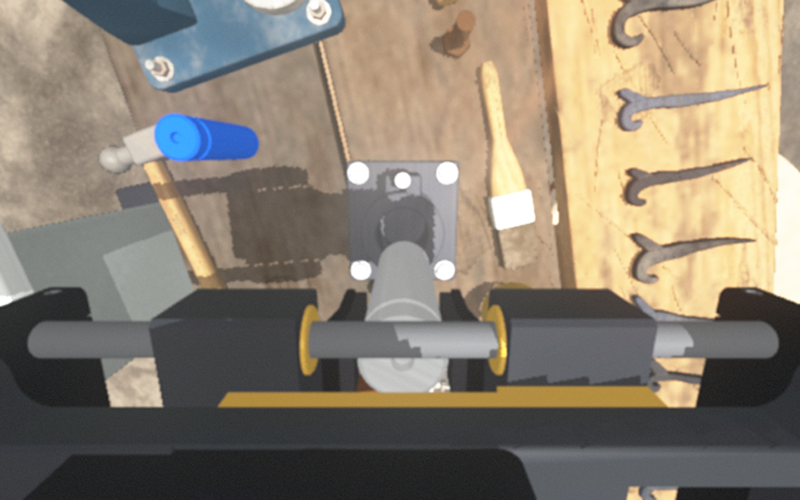

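The mandrel hangs upright above the bore. Descending.

Call:
play_rows(commands=[[[0.0003,0.001,-0.02],[0,0,0]],[[0.0005,0.001,-0.045],[0,0,0]],[[0.0005,0.001,-0.065],[0,0,0]],[[0.0005,0.001,-0.08],[0,0,0]],[[0.0005,0.001,-0.085],[0,0,0]],[[0.0005,0.001,-0.085],[0,0,0]],[[0.0005,0.001,-0.085],[0,0,0]]])

```text
time_s: 21.25
position: [0.5937, 0.046, 0.1834]
tcp_rot: [[0.979, 0.002, 0.204], [-0.204, -0.0, 0.979], [0.002, -1.0, 0.0]]
force: [-1.2, -0.4, -6.1]
opening: 0.365
```

```bash
python3 - <<'E'
from cyl import *
from ring import ring
s=read_state();print(s['position'],s["force"],s["opening"])
c=capture("wrist");W=cloud(c,wristT(s,c))
x,y,z=W[...,0],W[...,1],W[...,2]
q=W[(np.hypot(x-.5925,y-.045)<.02)&(z>.085)&(z<.135)]
print(len(q),q.min(0),q.max(0))
f=least_squares(lambda p:np.hypot(q[:,0]-p[0],q[:,1]-p[1])-.016,[.5925,.04],loss="soft_l1",f_scale=.001);print("mandrel by wrist",f.x.round(4),abs(f.fun).mean())
P=W[(np.hypot(x-.5925,y-.0454)<.045)&(z>.064)&(z<.074)&(y>.045)]
def g(p):
    r=np.hypot(P[:,0]-p[0],P[:,1]-p[1]);return np.maximum(.023-r,0)+0*np.maximum(r-.037,0)
a=np.arctan2(P[:,1]-.0454,P[:,0]-.5925);r=np.hypot(P[:,0]-.5925,P[:,1]-.0454);E=[]
for A in np.arange(.1,3.1,.15):
    m=abs(a-A)<.07
    if m.sum()>8:
        R=np.percentile(r[m],1);E.append((.5925+R*np.cos(A),.0454+R*np.sin(A)))
E=np.array(E);f=least_squares(lambda p:np.hypot(E[:,0]-p[0],E[:,1]-p[1])-.023,[.5925,.045]);print("bore",len(E),f.x.round(4),abs(f.fun).max())
cyl(.5925,.0455,.085,.14)
E
```

```text
[0.59374309 0.04596312 0.18344931] [-1.23304267 -0.44266498 -6.0744292 ] 0.36457056467297133
709 [0.58039129 0.04774986 0.08509783] [0.61075321 0.06243246 0.13497703]
mandrel by wrist [0.5946 0.0461] 0.00011973332367089609
bore 20 [0.5927 0.046 ] 0.00021901151276823572
scene 122 c [0.5933 0.0461] tilt [-0.029  0.014] zlow 0.0863 res 0.0012
side 95 c [0.5927 0.0475] tilt [ 0.013 -0.006] zlow 0.0862 res 0.0013
both 217 c [0.5932 0.0468] tilt [-0.008 -0.002] zlow 0.0862 res 0.0014
```

Call:
play_rows(commands=[[[-0.0015,0,-0.01],[0,0,0]],[[-0.0015,0,-0.02],[0,0,0]],[[-0.0015,0,-0.03],[0,0,0]],[[-0.0015,0,-0.04],[0,0,0]],[[-0.0015,0,-0.048],[0,0,0]],[[-0.0015,0,-0.051],[0,0,0]],[[-0.0015,0,-0.051],[0,0,0]],[[-0.0015,0,-0.051],[0,0,0]],[[-0.0015,0,-0.051],[0,0,0]],[[-0.0015,0,-0.051],[0,0,0]]])

```text
time_s: 22.65
position: [0.5917, 0.046, 0.1318]
tcp_rot: [[0.979, 0.001, 0.204], [-0.204, -0.0, 0.979], [0.001, -1.0, 0.0]]
force: [-0.6, 0.1, -5.3]
opening: 0.366
```

```bash
python3 - <<'E'
from cyl import *
s=read_state();print(s['position'],s["force"],s["moment"],s["opening"],s["time_s"])
c=capture("wrist");W=cloud(c,wristT(s,c));save(c,"w5.png",None,1.25)
x,y,z=W[...,0],W[...,1],W[...,2]
q=W[(np.hypot(x-.592,y-.045)<.02)&(z>.08)&(z<.12)]
f=least_squares(lambda p:np.hypot(q[:,0]-p[0],q[:,1]-p[1])-.016,[.5925,.04],loss="soft_l1",f_scale=.001);print("mandrel",len(q),f.x.round(4),abs(f.fun).mean())
P=W[(np.hypot(x-.5925,y-.0454)<.045)&(z>.064)&(z<.074)&(y>.045)]
a=np.arctan2(P[:,1]-.0454,P[:,0]-.5925);r=np.hypot(P[:,0]-.5925,P[:,1]-.0454);E=[]
for A in np.arange(.1,3.1,.15):
    m=(abs(a-A)<.07)&(r>.019)
    if m.sum()>8:
        R=np.percentile(r[m],2);E.append((.5925+R*np.cos(A),.0454+R*np.sin(A)))
E=np.array(E);f=least_squares(lambda p:np.hypot(E[:,0]-p[0],E[:,1]-p[1])-.023,[.5925,.045]);print("bore",len(E),f.x.round(4),abs(f.fun).max())
cyl(.592,.0455,.08,.115);print("left");cyl(.51,-.1576,.05,.127)
E
```

```text
[0.59166903 0.04602206 0.13183726] [-0.58705869  0.1231873  -5.28529857] [-0.00393421 -0.09480549 -0.02524614] 0.3663166179954194 22.65
mandrel 1130 [0.5922 0.0461] 0.0002526353256974307
bore 20 [0.5927 0.0461] 0.0004081118658179096
scene 40 c [0.5914 0.0446] tilt [0.095 0.214] zlow 0.0828 res 0.0014
side 64 c [0.5907 0.0483] tilt [ 0.001 -0.036] zlow 0.0817 res 0.0018
both 104 c [0.5913 0.0475] tilt [-0.012 -0.026] zlow 0.0817 res 0.0019
left
scene 3
side 166 c [ 0.5084 -0.1564] tilt [-0.004  0.018] zlow 0.0517 res 0.0011
both 169 c [ 0.5084 -0.1564] tilt [-0.004  0.017] zlow 0.0516 res 0.0011
```

View pics/w5.png

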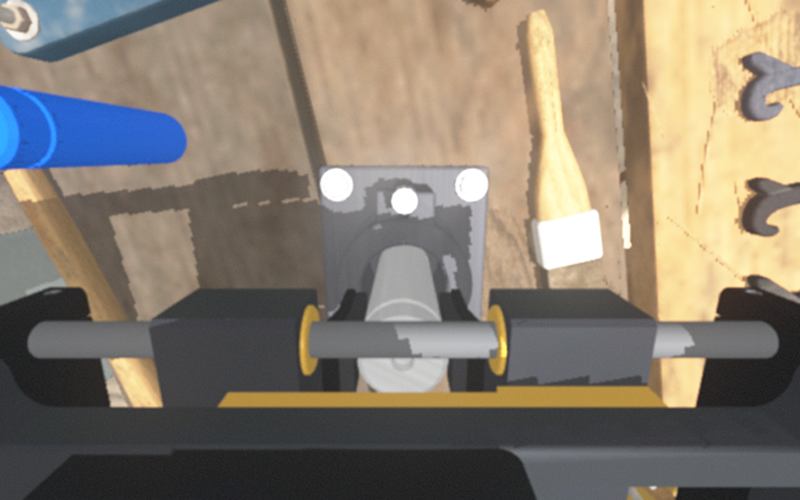

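The mandrel is within 0.5 mm of the bore axis and its full weight is on the gripper. Its lower end is about 28 mm above the bench, which is 18 mm off the plate. I'll let it settle, then hand in.

Call:
play_rows(commands=[[[0,0,0],[0,0,0]],[[0,0,0],[0,0,0]],[[0,0,0],[0,0,0]],[[0,0,0],[0,0,0]]])

```text
time_s: 23.4
position: [0.5915, 0.046, 0.1316]
tcp_rot: [[0.979, -0.0, 0.204], [-0.204, -0.0, 0.979], [-0.0, -1.0, -0.0]]
force: [-0.1, -0.4, -5.4]
opening: 0.364
```

```bash
python3 -c "
from rig import *
s=read_state();print(s['position'],s['force'],s['opening'],abs(s['qvel']).max())
print(hand_in())"
```

```text
[0.59153268 0.04600999 0.13155037] [-0.09008028 -0.38864862 -5.41210896] 0.3641950071824182 0.07712338416063254
the job is handed in; nothing more can be done
None
```

The job is handed in at about 23 s on the robot clock. The bearing is shut and the solid (right-hand) mandrel is held in the middle of the bore.

- **Shell:** I swung the hinged half shut by the knob until it stopped against the fixed half, pressing with about 15 N. The inner-rim fits of the two halves gave centres within about 0.2 mm of each other, with no gap at the seam on the knob side.
- **Knob position:** the knob ended about 7 mm off where I had predicted it for the shut position. I took this as an offset of the arm, because the rim fits and the height scan both showed the bore closed.
- **Weighing:** the left mandrel read about 3.1 N, so it is the tube. I put it back, and it stands upright in its hole. The right one read about 6.1 N, so it is the solid one.
- **Final hold:** the mandrel is upright and about 0.5 mm off the bore axis by the wrist camera. Its lower end, worked out from the tool height, is about 28 mm above the bench. That is 18 mm clear of the plate and roughly 70 % of the way down.
- **Checks that disagreed:** the fixed cameras put the mandrel up to about 2 mm from the wrist camera's position, on few points because the gripper blocked the view. The last force readings were 5.3–5.4 N, slightly below the 6.1 N at weighing. I took this as sensor noise, since the sideways force was under 1 N and showed no contact.

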